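Find the empty well by touch and push its cover open

TASK

Three wells of the white sample station are full and hold their blue cover firm; one well is empty. With the fingertips, press lightly on the ribbed end of one cover after another until you find the one that tilts, then push that cover down, to its stop or nearly, so that it is left standing open, and take the hand away. Only press and push: do not force a cover that stays firm, do not grasp or lift anything, and leave the things standing about where they are.

Things in the scene. Friction and masses are not known exactly. Their poses are not given: they have to be found in the camera images.
- station: Fixed white station, 180 (x) x 156 (y) x 60 mm high, four identical blue covers flush in its deck (z = 60 mm). Origin: underside, centre of the four; x from the near to the far row, y to the left column, z up. Three wells hold an insert that stops the cover: its ribbed end gives under 3 mm. One well, not always the same and not visible from outside, is empty: its cover tilts.
- pad_near_left (a point): Where to press the near left cover (-x, +y side of the station): middle of its black ribs, on its top face, 30 mm from its pivot. Cover 72 (x) x 59 (y) x 5 mm, pivot along the station's y at station x = -34, y = 36, z = 57.5 mm; ribbed end 45 mm from the pivot towards -x, plain end 27 mm towards +x. Axes of the cover: x from ribs to pivot, z out of the top.
- cover_near_left (a joint): Tilt of the near left cover, rad: 0 shut and flush, grows as the ribbed end goes down into the well and the plain end rises; stop at 0.85. If free, about 2 N on the ribs moves it; friction keeps it where it is left, no spring. In the empty well a fingertip can follow it down to the stop.
- pad_near_right (a point): Where to press the near right cover (-x, -y side of the station): middle of its black ribs, on its top face, 30 mm from its pivot. Cover 72 (x) x 59 (y) x 5 mm, pivot along the station's y at station x = -34, y = -36, z = 57.5 mm; ribbed end 45 mm from the pivot towards -x, plain end 27 mm towards +x. Axes of the cover: x from ribs to pivot, z out of the top.
- cover_near_right (a joint): Tilt of the near right cover, rad: 0 shut and flush, grows as the ribbed end goes down into the well and the plain end rises; stop at 0.85. If free, about 2 N on the ribs moves it; friction keeps it where it is left, no spring. In the empty well a fingertip can follow it down to the stop.
- pad_far_left (a point): Where to press the far left cover (+x, +y side of the station): middle of its black ribs, on its top face, 30 mm from its pivot. Cover 72 (x) x 59 (y) x 5 mm, pivot along the station's y at station x = 52, y = 36, z = 57.5 mm; ribbed end 45 mm from the pivot towards -x, plain end 27 mm towards +x. Axes of the cover: x from ribs to pivot, z out of the top.
- cover_far_left (a joint): Tilt of the far left cover, rad: 0 shut and flush, grows as the ribbed end goes down into the well and the plain end rises; stop at 0.85. If free, about 2 N on the ribs moves it; friction keeps it where it is left, no spring. In the empty well a fingertip can follow it down to the stop.
- pad_far_right (a point): Where to press the far right cover (+x, -y side of the station): middle of its black ribs, on its top face, 30 mm from its pivot. Cover 72 (x) x 59 (y) x 5 mm, pivot along the station's y at station x = 52, y = -36, z = 57.5 mm; ribbed end 45 mm from the pivot towards -x, plain end 27 mm towards +x. Axes of the cover: x from ribs to pivot, z out of the top.
- cover_far_right (a joint): Tilt of the far right cover, rad: 0 shut and flush, grows as the ribbed end goes down into the well and the plain end rises; stop at 0.85. If free, about 2 N on the ribs moves it; friction keeps it where it is left, no spring. In the empty well a fingertip can follow it down to the stop.
- vial_amber: Loose closed vial with amber contents and black cap, 21 mm across, 60 mm tall, standing in front of the station; origin under its centre. A bystander, to be left alone.
- dropper_bottle: Loose small brown dropper bottle with black cap, 33 mm across, 62 mm tall, in front of the station; origin under its centre. A bystander, to be left alone.
- rubber_stopper: Loose red-brown rubber stopper, 32 mm across, 26 mm tall, in front of the station; origin under its centre. A bystander, to be left alone.
- marker: Loose black and white marker pen, 132 mm long, 18 mm thick, lying to the left, nearer the edge than the pH meter; origin at the underside of its middle. A bystander, to be left alone.
- calculator: Loose dark pocket calculator, 128 x 72 x 15 mm, lying to the left; origin under its centre. A bystander, to be left alone.

How it is judged (in metres and radians):
At the end, for the whole second after the job is handed in: One cover (only the one over the empty well can) stands tilted open by more than 0.6 rad (its stop is at 0.85), and all covers are at rest (slower than 0.05 rad/s) (value of joint any of cover_near_left, cover_near_right, cover_far_left, cover_far_right above 0.6 rad and velocity of joint cover_near_left between -0.05 and 0.05 rad/s and velocity of joint cover_near_right between -0.05 and 0.05 rad/s and velocity of joint cover_far_left between -0.05 and 0.05 rad/s and velocity of joint cover_far_right between -0.05 and 0.05 rad/s); the robot touches nothing.
It fails at once if a bystander is lifted, knocked over or shifted by more than 25 mm (distance of any of vial_amber, dropper_bottle, rubber_stopper, marker, calculator from where it was at the start of the episode above 0.025 m).
It fails at once if the station or one of its covers is forced: pressed with more than 40 N (contact force between the arm and station above 40 N).
It also fails if it takes over 48 s, if anything falls off the work surface, if the arm or the gripper's body presses on something with over 40 N, if the wrist force passes 120 N, or if a joint passes its speed limit or range.

ROBOT

A 6-joint arm with a two-finger parallel gripper is mounted at the origin on a cart in front of the work surface, level with it; the furniture and walls round the work are solid. World frame = base frame: x ahead of the robot, y to its left, z up, the work surface at z = 0. Lengths are in mm, angles in degrees, forces in N, time in s.
With the tool pointing down it reaches from about 350 to 850 mm from the base axis. Payload 8.1 kg.
Tool frame: the origin (TCP) lies between the finger pads; the fingertips stand 25 mm ahead of it and the grasp point (between the pads) lies 6 mm ahead of it (r.tcp_to_tips is the distance from the TCP to the fingertips, in mm); z points along the fingers, y is the line along which they close (so a half turn about z gives the same grasp; the last joint's range is limited). The gripper opens to 85 mm and grips with 20 to 120 N. Pads are 22 mm wide; open, the fingers measure 114 mm over their backs; the gripper's body (76 mm by 85 mm) begins 54 mm behind the grasp point. The pads swing forward as they close: fully open they stand 13 mm farther back than shut.
Start: joints at [65.523, 7.471, 85.268, -0, 87.261, -4.893], TCP at [201.089, 565.304, 256.292] pointing down, gripper open.
Joint ranges: [-169.43, 169.43], [-51.17, 129.36], [1.28, 143.12], [-76.62, 256.62], [0, 156.53], [-152.29, 152.29]. Speed limits (degrees/s): [136.94, 136.94, 159.86, 180, 180, 180].

INTERFACE

Orientations are given as [roll, pitch, yaw] about the fixed x, y, z axes, in that order (R = Rz(yaw) Ry(pitch) Rx(roll)).
In Python, from bench import r gives the robot as it stands.
- The arm moves only by the tool apply_moves, never from a script. Its arguments are lists of equal length, an entry for each row: "angular": the turn, a rotation vector about the world's x, y, z in units of 8 degrees (1.0 is 8 degrees), a list of three; "travel": the shift along the world's x, y, z in units of 40 mm (1.0 is 40 mm), a list of three; "jaw": the opening, from 0 (shut) to 1 (fully open). A call has 1 to 20 rows; each row shifts and turns the commanded pose from where the row before left it; what a row does not reach is not made up. A row lasts 1/8 s, in which the tool goes at most 62.5 mm and 10.7 degrees, less where a joint would pass 70% of its speed; a pose out of reach is approached as far as the arm can. A call is refused whole if a number of a shift passes 1 or a number of a turn 1, either way. A call with a gripper value outside its range is refused whole. The fingers move at their own pace and stop on an object; "force" is the grip in N (left out, the last holds). Time passes only in rows, so rows that do not move let the fingers close. It gives the time, the measured TCP pose, the force, the opening and the grip force at its end, in the units of the state.
- r.sense(): the state, without advancing time (a new reading comes with each control period).
- r.snapshot(name): name is "side" or "top" or "wrist"; returns a dict with "color" (384x512x3 uint8, red, green, blue), "fx", "fy", "cx", "cy" (pixels), "R" (3x3) and "t" (3): a world point X has camera coordinates R X + t; the wrist camera has in their place "mount" (4x4, takes a point from camera to tool coordinates, whose origin is the TCP and whose axes are the flange's). Camera axes: x right, y down, z forward; pixel columns grow to the right and rows downward; lengths in mm; the calibration is good to about 2 mm. A picture is of the moment at which its call begins: read the wrist's pose just before it. There is no depth.
- r.hand_in(): hands the job in; it is judged then, once.
The state is a dict: "time": time; "joint_pos": joint angles; "qd": joint speeds; "joint_efforts": joint torques, N m; "tool_pos": TCP position; "tcp_rot": TCP orientation; "ft_force": force on the tool from outside, world axes, zero at the start; "wrist_torque": the same for the moment, N m; "finger_gap": finger opening in mm; "grip_force": force on a finger pad.
Only numpy, scipy, OpenCV 4.12 (cv2) and the standard library are available. Lean on these libraries where they do the work, as an engineer would, in place of code of your own. Each camera call takes 0.05 s, during which the arm holds its last target. There are 200 camera calls.

## Working session

There is one attempt and no reset: what is moved stays moved. The work goes in short steps, Python scripts to look and compute and a tool call to move; the robot and the scene stay as the last step left them, time stands still between calls to the robot, and variables do not carry over. Pictures are saved under pics/ and viewed, at most 10 in all, crops included, and the job is handed in when it is done.

Besides the shell and the picture viewer there is one more tool, called after "Call:" as name(argument=value, ...) on one line, values as JSON. apply_moves: Moves the arm, as the interface text tells. Its arguments: {"type":"object","properties":{"angular":{"type":"array"},"travel":{"type":"array"},"jaw":{"type":"array"},"force":{"type":"number"}},"required":["angular","travel","jaw"]}

```bash
mkdir -p pics; python3 - <<'E'
from bench import r
import cv2
s=r.sense();print(s['time'],s['tool_pos'],s['tcp_rot'],s['ft_force'],r.tcp_to_tips)
for n in ('top','side'):
    p=r.snapshot(n);cv2.imwrite(f'pics/{n}0.png',cv2.resize(p['color'][:,:,::-1],(800,600),interpolation=cv2.INTER_CUBIC))
    print(n,p['fx'],p['cx'],p['cy'],p['R'],p['t'])
E
```

```text
0.0 [200.85019145 564.83861798 255.23274227] [-1.79892514e+02 -8.00873172e-03  1.60421006e+02] [-0.14859676  0.23206004  0.23309609] 25.0
top 431.9272778720127 256.54827417717195 185.16141402783973 [[ 0.09581193 -0.9953833   0.00567068]
 [-0.9702875  -0.09466483 -0.22266732]
 [ 0.22217614  0.015832   -0.974878  ]] [ 32.86607473 522.8969619  966.08360174]
side 489.0950038162258 259.54662785460846 199.64980562358227 [[-0.90907886 -0.41655271  0.00771112]
 [-0.27242094  0.58032041 -0.76747316]
 [ 0.31521811 -0.6997943  -0.6410347 ]] [ 503.74860335  128.63362859 1358.34393535]
```

View pics/top0.png

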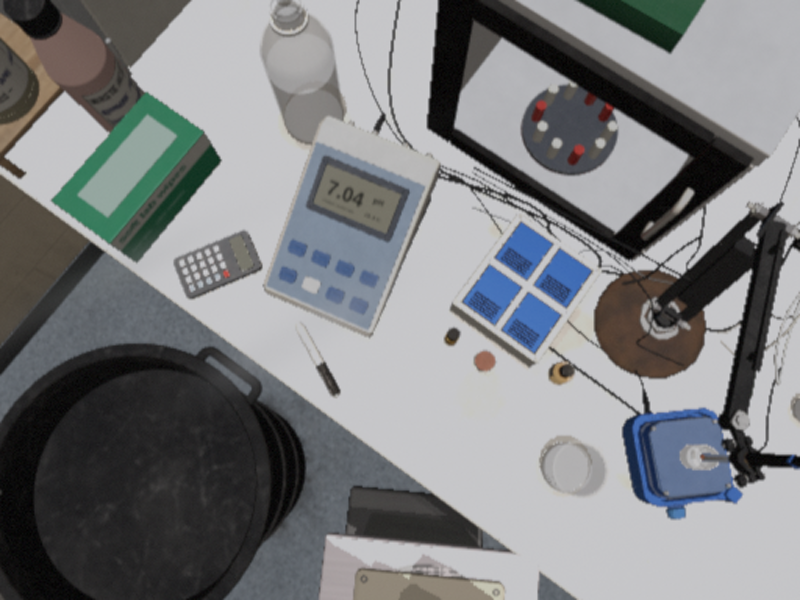

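View pics/side0.png

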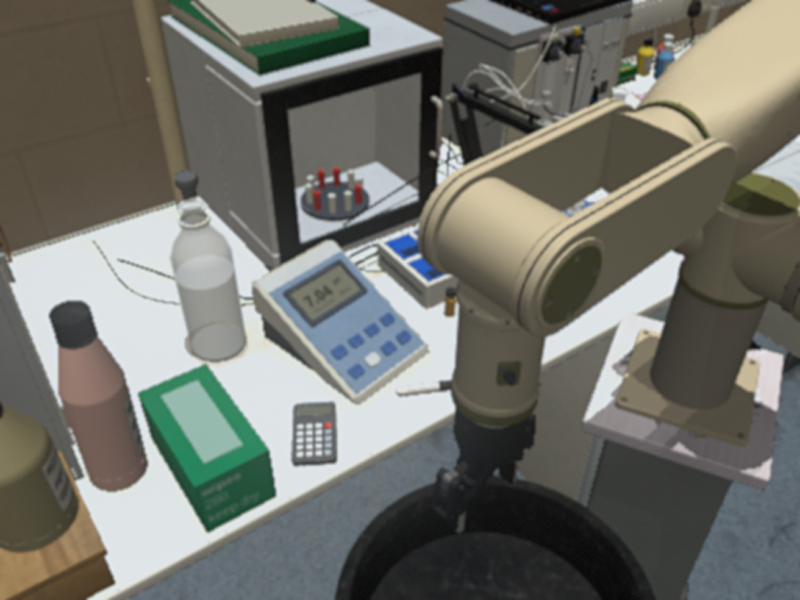

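The top view shows the station with deck corners at about (453,303), (522,215), (605,265) and (533,358) in the 800x600 picture. Its ribs face the lower left, and the vial, stopper and dropper stand in front. I'll fit the cover blobs next.

```bash
python3 - <<'E'
from bench import r
import cv2,numpy as np
p=r.snapshot('top');c=p['color'];R,t=np.array(p['R']),np.array(p['t'])
def un(u,v,z):
    d=R.T@np.array([(u-p['cx'])/p['fx'],(v-p['cy'])/p['fy'],1]);o=-R.T@t
    return (o+d*(z-o[2])/d[2])[:2]
poly=np.array([[453,303],[522,215],[605,265],[533,358]])*.64
m=np.zeros(c.shape[:2],np.uint8);cv2.fillConvexPoly(m,poly.astype(np.int32),255)
m[(c.max(2).astype(int)-c.min(2)<60)&(c.max(2)>90)]=0
m=cv2.erode(m,np.ones((1,1)))
n,l,st,ce=cv2.connectedComponentsWithStats(m,connectivity=4)
for i in range(1,n):
    if st[i,4]<150: continue
    rc=cv2.minAreaRect(np.argwhere(l==i)[:,::-1].astype(np.float32))
    print(st[i,4],ce[i]/.64,'rect',un(*rc[0],60),[un(*b,60).round(0) for b in cv2.boxPoints(rc)],un(*ce[i],60))
for n_,u,v,z in (('vial',453,332,62),('stop',485,358,26),('drop',567,369,62),('deckL',453,303,60),('deckT',522,215,60),('deckR',605,265,60),('deckB',533,358,60),('heaterR',700,360,0),('incub',630,255,0)): print(n_,un(u*.64,v*.64,z).round())
cr=c[120:250,270:410,::-1];cv2.imwrite('pics/c1.png',cv2.resize(cr,None,fx=4.5,fy=4.5,interpolation=cv2.INTER_CUBIC))
E
```

```text
674 [523.26363131 250.00231825] rect [596.89875443 -98.23826969] [array([582., -55.]), array([644., -91.]), array([ 612., -141.]), array([ 551., -105.])] [597.10055732 -98.43102614]
689 [562.30723875 277.18160377] rect [ 559.63775342 -160.03319595] [array([ 544., -117.]), array([ 606., -153.]), array([ 575., -203.]), array([ 515., -167.])] [ 559.84016448 -160.16245779]
709 [491.4602433  293.70372003] rect [523.44251513 -53.95915985] [array([508., -11.]), array([570., -47.]), array([539., -97.]), array([478., -61.])] [523.57352125 -54.22507699]
729 [530.73345336 321.80855624] rect [ 486.04841292 -115.63931583] [array([471., -72.]), array([ 532., -109.]), array([ 501., -159.]), array([ 441., -122.])] [ 486.13757358 -115.84213388]
vial [459.  -1.]
stop [430. -55.]
drop [ 420. -173.]
deckL [504.   3.]
deckT [654. -93.]
deckR [ 585. -225.]
deckB [ 432. -122.]
heaterR [ 463. -396.]
incub [ 624. -282.]
```

View pics/c1.png

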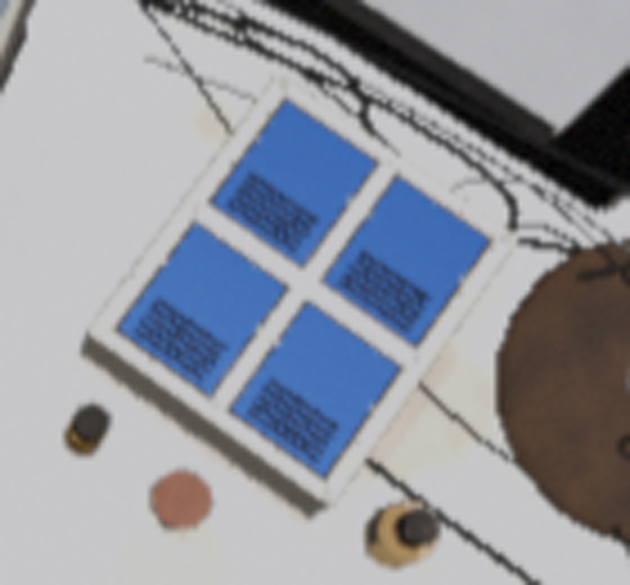

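Station fit: centre (541.5, -107), yaw -31°. The spacings come out at 72.2 and 85.8 mm, which match the given 72 and 86. The pads are NL (505,-43), NR (468,-105), FL (579,-87.5) and FR (542,-149). I'll go to NL first with the jaws shut.

Call:
apply_moves(angular=[[0,0,-0.475],[0,0,-0.475],[0,0,-0.475],[0,0,0],[0,0,0],[0,0,0],[0,0,0],[0,0,0],[0,0,0],[0,0,0],[0,0,0],[0,0,0],[0,0,0],[0,0,0],[0,0,0],[0,0,0],[0,0,0],[0,0,0],[0,0,0],[0,0,0]], travel=[[0.475,-0.95,0],[0.475,-0.95,0],[0.475,-0.95,0],[0.475,-0.95,0],[0.475,-0.95,0],[0.475,-0.95,0],[0.475,-0.95,0],[0.475,-0.95,0],[0.475,-0.95,0],[0.475,-0.95,0],[0.475,-0.95,0],[0.475,-0.95,0],[0.475,-0.95,0],[0.475,-0.95,0],[0.475,-0.95,0],[0.475,-0.95,0],[0,0,-0.85],[0,0,-0.85],[0,0,-0.85],[0,0,-0.85]], jaw=[0,0,0,0,0,0,0,0,0,0,0,0,0,0,0,0,0,0,0,0])

```text
time: 2.65
tool_pos: [504.8, -42.7, 119.0]
tcp_rot: [-180.0, -0.0, 149.0]
ft_force: [0.8, -0.3, -0.6]
finger_gap: 0.0
grip_force: 0.0
```

```bash
python3 - <<'E'
from bench import r
import cv2
s=r.sense();print({k:s[k] for k in('time','tool_pos','tcp_rot','ft_force','finger_gap')})
p=r.snapshot('top');c=p['color']
cv2.imwrite('pics/c2.png',cv2.resize(c[100:260,250:430,::-1],None,fx=3.5,fy=3.5,interpolation=cv2.INTER_CUBIC))
E
```

```text
{'time': 2.65, 'tool_pos': array([504.79234171, -42.71613795, 118.97619073]), 'tcp_rot': array([-1.79994908e+02, -2.04253906e-02,  1.49006819e+02]), 'ft_force': array([ 0.81778858, -0.3001621 , -0.6489198 ]), 'finger_gap': 0.020971973405766713}
```

View pics/c2.png

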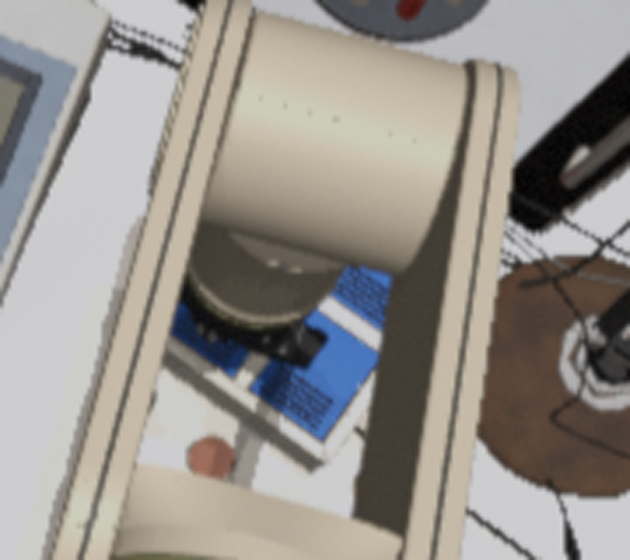

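The arm hides the near-left cover in the top view, but the measured pose is as commanded: tips at z 94 over the NL pad. I'll press gently.

Call:
apply_moves(angular=[[0,0,0],[0,0,0],[0,0,0],[0,0,0],[0,0,0],[0,0,0]], travel=[[0,0,-0.4],[0,0,-0.35],[0,0,-0.05],[0,0,-0.05],[0,0,-0.02],[0,0,0]], jaw=[0,0,0,0,0,0])

```text
time: 3.45
tool_pos: [505.4, -42.8, 86.0]
tcp_rot: [180.0, 0.0, 149.0]
ft_force: [-0.2, 0.6, -0.5]
finger_gap: 0.1
grip_force: 0.0
```

Tips are at z 61 with no contact yet.

Call:
apply_moves(angular=[[0,0,0],[0,0,0],[0,0,0]], travel=[[0,0,-0.025],[0,0,-0.025],[0,0,0]], jaw=[0,0,0])

```text
time: 3.82
tool_pos: [505.4, -42.7, 84.4]
tcp_rot: [180.0, 0.0, 149.0]
ft_force: [-3.3, -0.4, 7.4]
finger_gap: 0.3
grip_force: 3.8
```

Call:
apply_moves(angular=[[0,0,0],[0,0,0],[0,0,0]], travel=[[0,0,-0.02],[0,0,-0.01],[0,0,0]], jaw=[0,0,0])

```text
time: 4.2
tool_pos: [505.5, -42.7, 84.2]
tcp_rot: [180.0, 0.0, 149.0]
ft_force: [-9.3, 0.8, 18.6]
finger_gap: 0.1
grip_force: 9.3
```

NL is firm (18.6 N with no give). Next is NR.

Call:
apply_moves(angular=[[0,0,0],[0,0,0],[0,0,0],[0,0,0],[0,0,0],[0,0,0],[0,0,0],[0,0,0],[0,0,0]], travel=[[0,0,0.43],[-0.31,-0.52,0],[-0.31,-0.52,0],[-0.31,-0.52,0],[0,0,-0.2],[0,0,-0.15],[0,0,-0.03],[0,0,-0.03],[0,0,0]], jaw=[0,0,0,0,0,0,0,0,0])

```text
time: 5.32
tool_pos: [468.1, -104.7, 84.3]
tcp_rot: [-180.0, -0.0, 149.1]
ft_force: [-8.5, 0.4, 15.6]
finger_gap: 0.0
grip_force: 8.0
```

NR is firm too, at 15.6 N. Next is FL.

Call:
apply_moves(angular=[[0,0,0],[0,0,0],[0,0,0],[0,0,0],[0,0,0],[0,0,0],[0,0,0],[0,0,0],[0,0,0],[0,0,0]], travel=[[0,0,0.4],[0.695,0.11,0],[0.695,0.11,0],[0.695,0.11,0],[0.695,0.11,0],[0,0,-0.2],[0,0,-0.15],[0,0,-0.025],[0,0,-0.025],[0,0,0]], jaw=[0,0,0,0,0,0,0,0,0,0])

```text
time: 6.58
tool_pos: [578.6, -87.1, 84.3]
tcp_rot: [180.0, -0.0, 149.0]
ft_force: [-5.8, 2.8, 11.5]
finger_gap: -0.0
grip_force: 6.0
```

FL is firm as well, at 11.5 N. Last is FR.

Call:
apply_moves(angular=[[0,0,0],[0,0,0],[0,0,0],[0,0,0],[0,0,0],[0,0,0],[0,0,0],[0,0,0],[0,0,0]], travel=[[0,0,0.4],[-0.31,-0.515,0],[-0.31,-0.515,0],[-0.31,-0.515,0],[0,0,-0.2],[0,0,-0.15],[0,0,-0.03],[0,0,-0.03],[0,0,0]], jaw=[0,0,0,0,0,0,0,0,0])

```text
time: 7.7
tool_pos: [542.0, -148.9, 82.6]
tcp_rot: [180.0, -0.0, 149.0]
ft_force: [-0.5, -1.3, 0.5]
finger_gap: -0.1
grip_force: 0.1
```

FR yields: tips at z 57.6 with hardly any force. I'll push it down.

Call:
apply_moves(angular=[[0,0,0],[0,0,0],[0,0,0],[0,0,0],[0,0,0],[0,0,0],[0,0,0]], travel=[[0,0,-0.06],[0,0,-0.06],[0,0,-0.06],[0,0,-0.06],[0,0,-0.06],[0,0,-0.06],[0,0,0]], jaw=[0,0,0,0,0,0,0])

```text
time: 8.57
tool_pos: [541.4, -149.2, 67.7]
tcp_rot: [-180.0, -0.1, 149.0]
ft_force: [0.7, -0.0, 0.7]
finger_gap: -0.0
grip_force: 0.0
```

Call:
apply_moves(angular=[[0,0,0],[0,0,0],[0,0,0],[0,0,0]], travel=[[0,0,-0.03],[0,0,-0.03],[0,0,-0.03],[0,0,0]], jaw=[0,0,0,0])

```text
time: 9.07
tool_pos: [541.8, -149.2, 64.5]
tcp_rot: [-180.0, -0.0, 149.0]
ft_force: [0.1, 0.5, -0.8]
finger_gap: 0.0
grip_force: 0.1
```

Call:
apply_moves(angular=[[0,0,0],[0,0,0],[0,0,0],[0,0,0]], travel=[[0,0,-0.025],[0,0,-0.025],[0,0,-0.025],[0,0,0]], jaw=[0,0,0,0])

```text
time: 9.57
tool_pos: [541.7, -149.2, 61.5]
tcp_rot: [-180.0, -0.0, 149.0]
ft_force: [0.3, 0.9, -0.6]
finger_gap: 0.1
grip_force: 0.2
```

Call:
apply_moves(angular=[[0,0,0],[0,0,0],[0,0,0],[0,0,0]], travel=[[0,0,-0.025],[0,0,-0.025],[0,0,-0.025],[0,0,0]], jaw=[0,0,0,0])

```text
time: 10.07
tool_pos: [542.1, -149.4, 59.8]
tcp_rot: [-180.0, 0.0, 149.0]
ft_force: [-4.4, 1.7, 11.9]
finger_gap: 0.1
grip_force: 5.9
```

```bash
python3 - <<'E'
from bench import r
import cv2
s=r.sense();print(s['time'],s['tool_pos'],s['ft_force'])
p=r.snapshot('wrist')
a=cv2.resize(p['color'][:,:,::-1],None,fx=.78,fy=.78*2)[:, :]
cv2.imwrite('pics/w1.png',cv2.resize(p['color'][:,:,::-1],(800,600)))
E
```

```text
10.075 [ 542.1398337  -149.40058994   59.83458702] [-4.40812532  1.71405861 11.89696737]
```

View pics/w1.png

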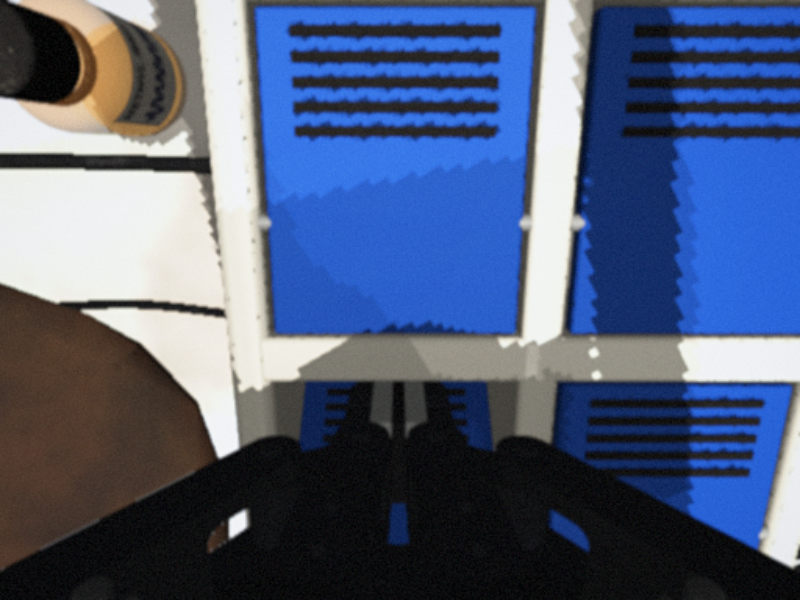

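The wrist picture shows the fingertips at about (400,430), down in the far-right well, with the cover tilted steeply. The dropper bottle at about (110,60) is still upright, and 12 N shows the stop has been reached. I'll withdraw straight up.

Call:
apply_moves(angular=[[0,0,0],[0,0,0],[0,0,0],[0,0,0],[0,0,0],[0,0,0],[0,0,0]], travel=[[0,0,0.2],[0,0,0.4],[0,0,0.8],[0,0,0.8],[0,0,0.8],[0,0,0.8],[0,0,0]], jaw=[0,0,0,0,0,0,0])

```text
time: 11.0
tool_pos: [543.9, -150.0, 215.3]
tcp_rot: [179.9, 0.4, 149.0]
ft_force: [-0.2, 0.6, 0.2]
finger_gap: -0.1
grip_force: 0.0
```

```bash
python3 - <<'E'
from bench import r
import cv2
s=r.sense();print(s['time'],s['tool_pos'],s['ft_force'])
cv2.imwrite('pics/w2.png',cv2.resize(r.snapshot('wrist')['color'][:,:,::-1],(800,600)))
E
```

```text
11.0 [ 543.88558045 -150.03682336  215.33466064] [-0.17995696  0.56677692  0.2122355 ]
```

View pics/w2.png

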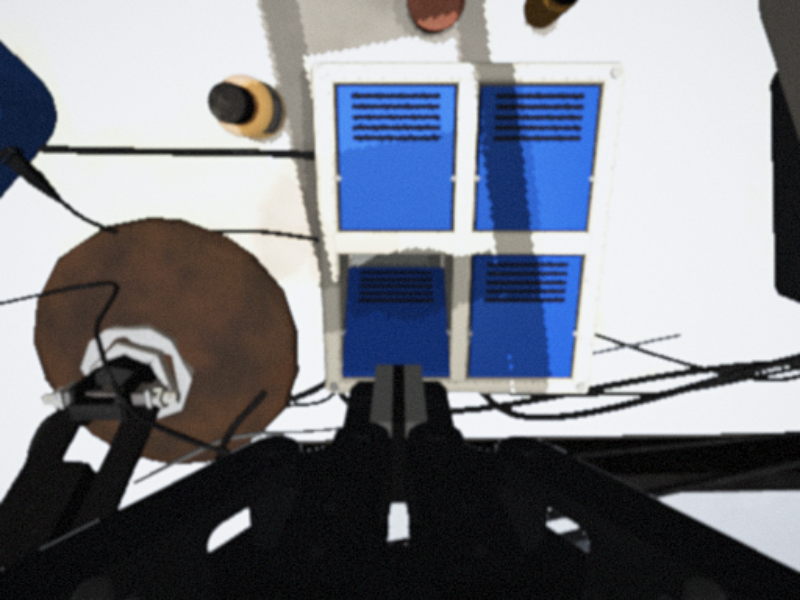

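The picture shows the far-right cover open, its ribs at about (395,285) sunk into the well. The other three are flush and the bystanders undisturbed. Even with contact at the tip's centre (30 mm from the pivot), a tip height of 34.8 mm means a tilt of at least 0.7 rad.

```bash
python3 -c "
from bench import r
print(r.hand_in())"
```

```text
the job is handed in; nothing more can be done
None
```

I found the empty well under the far right cover, pushed that cover down to its stop (at least 0.7 rad by my estimate), withdrew the hand and handed the job in; the other three covers stayed firm under light presses of at most 19 N, and the hand-in gave no verdict.

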